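Aim and extend the sprung inspection lens boom and hold it over the board

ROBOT

A 7-joint arm with a two-finger parallel gripper is mounted at the origin on a cart in front of the work surface, level with it; the furniture and walls round the work are solid. World frame = base frame: x ahead of the robot, y to its left, z up, the work surface at z = 0. Lengths are in m, angles in rad, forces in N, time in s.
With the tool pointing down it reaches from about 0.4 to 0.85 m from the base axis. Payload 10.4 kg.
Tool frame: the origin (TCP) lies at the centre of the arm's flange, where the gripper is bolted on; the fingertips stand 173 mm ahead of it and the grasp point (between the pads) lies 155 mm ahead of it; z points along the fingers, y is the line along which they close (so a half turn about z gives the same grasp; the last joint's range is limited). The gripper opens to 85 mm and grips with 20 to 120 N. Pads are 22 mm wide; open, the fingers measure 114 mm over their backs; the gripper's body (76 mm by 85 mm) begins 54 mm behind the grasp point. The pads swing forward as they close: fully open they stand 13 mm farther back than shut.
Start: joints at [1.111, 0.332, -0.065, 1.46, 0.022, 1.35, -0.088], TCP at [0.264, -0.566, 0.405] pointing down, gripper open.
Joint ranges: [-2.6, 2.6], [-0.5, 2.12], [-1.47, 1.34], [0.16, 2.42], [-1.27, 4.41], [0.06, 2.06], [-2.6, 2.6]. Speed limits (rad/s): [2.22, 2.22, 2.79, 2.79, 3.14, 3.14, 3.14].

INTERFACE

Orientations are given as a unit quaternion [x, y, z, w].
In Python, from workcell import manip, viewer, finder gives the robot as it stands.
- The arm moves only by the tool arm_command, never from a script. Its argument "plan" is a list of rows, each an object with "dp": the shift along the tool's x, y, z in mm, a list of three; "spin": the turn about the tool's z in rad. A call has 1 to 5 rows; each row shifts and turns the commanded pose from where the row before left it, along the tool's axes as they then stand; what a row does not reach is not made up. A row lasts 1/10 s, in which the tool goes at most 50 mm and 8.59 degrees, less where a joint would pass 70% of its speed; a pose out of reach is approached as far as the arm can. A call is refused whole if a number of a shift passes 50 or a number of a turn 0.15, either way. A call with a gripper value outside its range is refused whole. "grip" is the closure, from -1 (fully open) to 1 (shut), set as the call begins (left out, the last holds). The fingers move at their own pace and stop on an object; "newtons" is the grip in N (left out, the last holds). Time passes only in rows, so rows that do not move let the fingers close. It gives the time, the measured TCP pose, the force, the opening and the grip force at its end, in the units of the state.
- manip.get_obs(): the state, without advancing time (a new reading comes with each control period).
- viewer.camera(name): name is "scene" or "top" or "wrist"; returns the picture (480x640x3 uint8, blue, green, red); there is no depth.
- viewer.camera_params(name): a dict with "vertical_fov" (degrees; the focal length in pixels is half the picture's height over the tangent of half this angle, whatever the lens; pixels are square), "cx", "cy" (the principal point, pixels), "k1" (the pictures are not rectified: a ray, as slopes to the right and down, at radius r is drawn at 1 + k1 r^2 times it, then the intrinsics apply), "R" (3x3) and "t" (3): a world point X has camera coordinates R X + t; the wrist camera has in their place "T_tool_cam" (4x4, takes a point from camera to tool coordinates, whose origin is the TCP and whose axes are the flange's). Camera axes: x right, y down, z forward; pixel columns grow to the right and rows downward; lengths in m; the calibration is good to about 2 mm. A picture is of the moment at which its call begins: read the wrist's pose just before it. camera_params takes no time and is no camera call.
- manip.hand_in(): hands the job in; it is judged then, once.
Trained networks look in the newest picture that a camera, given by its name, has taken for a name from the list of things; names that differ only in an ending like _2 or _b are one class to them, and where a whole thing is asked for, a point or a joint stands for the part that bears it (a point fixed in the world has none). Each returns a list of dicts, best first, with "score" (0 to 1); they miss things now and then, are a little off and sometimes report something else, mostly with a low value. They report only what shows in the picture. A call takes as long as a camera call.
- finder.find_in(camera, thing): "position" ([x, y, z] in m, in world coordinates, good to about 4 mm: the middle of the surface that is visible of it).
The state is a dict: "clock": time; "joint_pos": joint angles; "joint_velocities": joint speeds; "tau": joint torques, N m; "position": TCP position; "ee_rot": TCP orientation; "ft_force": force on the tool from outside, world axes, zero at the start; "torque": the same for the moment, N m; "grip_width": opening from 0.0 (shut) to 1.0 (fully open); "grasp_force": force on a finger pad.
Only numpy, scipy, OpenCV 4.12 (cv2) and the standard library are available. Lean on these libraries where they do the work, as an engineer would, in place of code of your own. Each camera call takes 0.05 s, during which the arm holds its last target. There are 200 camera calls.

TASK

On the inspection rig, first turn the round knob on the base until the boom's pointer lines up with the long mark on the dial. Then push the lock button on top of the boom housing fully in, take the boom by its ribbed grip block and pull it straight out until the broad ring mark on the rod is just at the mouth of the tube. The boom is sprung and goes back if released: finish while gripping the block and holding it there, still on both marks, and leave the things around the rig where they are.

Things in the scene. Friction and masses are not known exactly. Their poses are not given: they have to be found in the camera images.
- rig: Inspection rig, fixed to the bench: aluminium base plate 12 mm thick, knob gearbox at one side, swivelling boom, circuit board in a nest at the far end. Origin: on the boom's vertical swivel axis, at bench level. x points along the plate to the board (the boom's way when aimed), y to the knob's side, z up. The plate spans x -110 to 320, y -55 to 55 mm.
- knob_top (a point): Centre of the top face of the black round ribbed knob: 33 mm diameter, 28 mm tall (top 71 mm above the bench, its foot 43 mm, on a 50 x 50 mm gearbox), vertical axis, at x 0, y +85 mm of the rig. Grip it across its diameter from above, fingertips no lower than its foot.
- knob (a joint): Knob angle (rad), positive counterclockwise seen from above, range -1.6 to 1.6. Geared 4:1 to the boom: knob angle = 4 x aim angle, same sense. Needs about 0.15 N m, stays where left. It starts 0.56 to 1.2 rad counterclockwise of the aimed position, so it must turn clockwise.
- aim (a joint): Swivel angle of boom and pointer (rad), positive counterclockwise from above; 0 = pointer on the long dial mark. To be turned with the knob only, not by pushing the boom.
- pointer_tip (a point): Tip of the dark pointer at the back of the boom turret, 82 mm from the swivel axis, 24 mm above the bench, just above the white dial. It swings with the boom.
- dial_mark (a point): Point on the long dark mark of the white dial under which the pointer tip must stand (dial top 20 mm above the bench; the short marks are 5 degrees apart).
- button_top (a point): Centre of the top face of the black round lock button, 23 mm diameter, on the grey boom housing above the swivel axis. The top starts 102 mm above the bench, 12 mm above the housing, which is 85 x 40 mm.
- lock_button (a joint): How far the lock button is pushed down (m): 0 = out, boom locked; 0.008 = fully in, boom free (it is free from about 0.006). Takes about 3 N to move, stays in when let go.
- grip_block (a point): Centre of the black ribbed grip block at the outer end of the boom rod: 34 mm along the boom, 26 mm across, 40 mm tall, centre 72 mm above the bench. x points outward along the boom, y across it. Grip it from above across its 26 mm. A lens ring of 57 mm diameter is fixed in front of it, centre 52 mm beyond the block's centre, 62 mm above the bench.
- boom (a joint): How far the rod is pulled out of the tube (m), 0 = fully in, up to 0.095. A return spring pulls it in with about 2.2 N at 0 and 5 N at 0.07. At 0.070 the middle of the ring mark is at the tube mouth. Fine tick marks on the rod's top are 10 mm apart.
- tube_mouth (a point): Centre of the tube's outer end face (dark square collar, 31 mm), on the boom axis, 70 mm above the bench, 120 mm from the swivel axis.
- ring_mark (a point): Centre of the broad black ring mark, 3.5 mm wide, round the 15 mm square steel rod, on the boom axis; hidden inside the tube until the boom is pulled out.
- kapton_roll: Bystander: amber tape roll 68 mm across, 13 mm tall, lying beside the rig on the side away from the knob. Leave it. Origin at its underside.
- solder_spool: Bystander: blue spool of solder, 55 mm across, 45 mm tall, beside the rig on the knob's side, towards the dial end. Leave it. Origin at its underside.
- bit_holder: Bystander: black holder with bits, 75 x 18 x 33 mm, standing beside the rig on the knob's side. Leave it. Origin at its underside.

How it is judged:
By the outcome, as a careful person would: the job done as asked, in the order asked, and still so for the second after the job is handed in, while the arm keeps its last pose, push and grip.
It also fails if it takes over 48 s, if anything falls off the work surface, if the arm or the gripper's body presses on something with over 40 N, if the wrist force passes 120 N, or if a joint passes its speed limit or range.

## Working session

There is one attempt and no reset: what is moved stays moved. The work goes in short steps, Python scripts to look and compute and a tool call to move; the robot and the scene stay as the last step left them, time stands still between calls to the robot, and variables do not carry over. Pictures are saved under pics/ and viewed, at most 14 in all, crops included, and the job is handed in when it is done.

Besides the shell and the picture viewer there is one more tool, called after "Emit:" as a command line: name --argument value ..., lists and objects as JSON in quotes. arm_command: Moves the arm, as the interface text tells. Its arguments: {"type":"object","properties":{"plan":{"type":"array","items":{"type":"object","properties":{"dp":{"type":"array","items":{"type":"number"}},"spin":{"type":"number"}}}},"grip":{"type":"number"},"newtons":{"type":"number"}},"required":["plan"]}

```bash
mkdir -p pics
cat > h.py <<'E'
import numpy as np, cv2
from workcell import manip, viewer, finder
from scipy.spatial.transform import Rotation as Ro
def cam(name):
    o=manip.get_obs(); im=viewer.camera(name); p=viewer.camera_params(name)
    f=240/np.tan(np.radians(p["vertical_fov"])/2)
    if "R" in p: R=np.array(p["R"]);t=np.array(p["t"])
    else:
        T=np.eye(4);T[:3,:3]=Ro.from_quat(o["ee_rot"]).as_matrix();T[:3,3]=o["position"]
        W=np.linalg.inv(T@np.array(p["T_tool_cam"]));R=W[:3,:3];t=W[:3,3]
    return im,dict(f=f,cx=p["cx"],cy=p["cy"],k=p["k1"],R=R,t=t)
def proj(c,X):
    q=c["R"]@np.array(X)+c["t"];s=q[:2]/q[2];s=s*(1+c["k"]*(s@s));return c["f"]*s+[c["cx"],c["cy"]]
def unproj(c,u,v,z):
    d=np.array([(u-c["cx"])/c["f"],(v-c["cy"])/c["f"]]);s=d.copy()
    for _ in range(20): s=d/(1+c["k"]*(s@s))
    r=c["R"].T@np.array([*s,1]);o=-c["R"].T@c["t"];return o+r*(z-o[2])/r[2]
E
cat > a.py <<'E'
from h import *
o=manip.get_obs();print(o)
for n in["scene","top","wrist"]:
    im,c=cam(n);cv2.imwrite(f"pics/{n}0.png",im);print(n,(-c["R"].T@c["t"]).round(3))
for n in["top","scene"]:
    for t in["knob_top","pointer_tip","dial_mark","button_top","grip_block","tube_mouth","rig","solder_spool","bit_holder","kapton_roll"]:
        r=finder.find_in(n,t);print(n,t,[(np.round(x["position"],4).tolist(),round(x["score"],2)) for x in r[:2]])
E
python3 a.py
```

```text
{'clock': 0.0, 'joint_pos': array([ 1.11140446,  0.3328506 , -0.06468248,  1.46094692,  0.02163345,
        1.3498848 , -0.08852404]), 'joint_velocities': array([ 0.00035178, -0.00019102,  0.00156908, -0.00084501,  0.00085874,
        0.00113576,  0.00059366]), 'tau': array([-8.90526953e-04, -6.25444150e+01,  4.89601213e-02, -3.91609454e+01,
        1.62502105e-02,  9.89945547e-03, -8.83981869e-06]), 'position': array([ 0.26433344, -0.56620654,  0.40392633]), 'ee_rot': array([ 9.76247327e-01,  2.16657961e-01, -2.00903083e-04, -6.67142159e-04]), 'ft_force': array([-0.39402073, -0.06365194, -0.54753995]), 'torque': array([0.00082499, 0.02904278, 0.03047358]), 'grasp_force': 0.0, 'grip_width': 1.0019635810428427}
scene [0.193 0.633 0.892]
top [0.459 0.091 1.066]
wrist [ 0.332 -0.535  0.373]
top knob_top [([0.6053, 0.1361, 0.0736], 0.68)]
top pointer_tip [([0.5364, 0.0746, 0.0835], 0.74), ([0.6018, 0.136, 0.0722], 0.68)]
top dial_mark [([0.5129, 0.054, 0.0139], 0.65)]
top button_top [([0.513, 0.0541, 0.0112], 0.63), ([0.5242, 0.1454, 0.0977], 0.59)]
top grip_block [([0.5505, -0.0342, 0.0
[... 277 characters left out ...]
op kapton_roll [([0.4106, 0.0694, 0.0155], 0.64)]
scene knob_top [([0.6034, 0.1395, 0.0706], 0.57), ([0.5487, -0.0318, 0.0687], 0.21)]
scene pointer_tip [([0.5296, 0.1213, 0.0854], 0.7)]
scene dial_mark [([0.5161, 0.0955, 0.0137], 0.86), ([0.6022, 0.138, 0.0704], 0.42)]
scene button_top [([0.5212, 0.1482, 0.1013], 0.56)]
scene grip_block [([0.5419, -0.0335, 0.0628], 0.82)]
scene tube_mouth [([0.5283, 0.123, 0.0856], 0.79), ([0.5132, 0.097, 0.0135], 0.33)]
scene rig [([0.5126, 0.0941, 0.0139], 0.86)]
scene solder_spool [([0.6289, 0.2492, 0.0422], 0.89), ([0.6067, -0.0402, 0.0156], 0.26)]
scene bit_holder [([0.5125, 0.0959, 0.0141], 0.73), ([0.6055, -0.0409, 0.015], 0.59)]
scene kapton_roll []
```

View pics/top0.png

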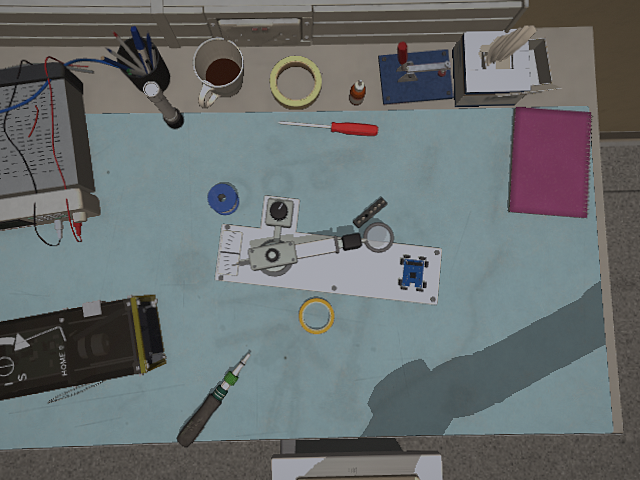

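View pics/scene0.png

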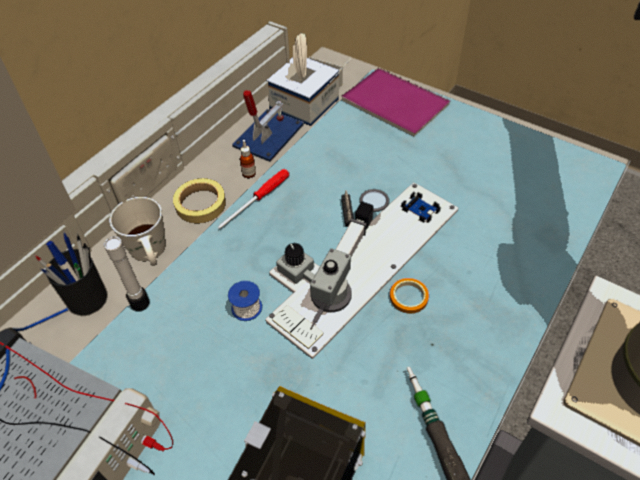

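The top view shows the rig with its board end to the right (world -y) and the knob side up (+x). The knob is at about (280,210), the button at (274,254), the grip block at (350,241) and the dial on the left. The boom is turned a few degrees counterclockwise. I'll look closer to fit the rig pose.

Run:
```python
import cv2
im=cv2.imread("pics/top0.png");c=im[190:320,205:455]
cv2.imwrite("pics/crop0.png",cv2.resize(c,None,fx=3.2,fy=3.2,interpolation=cv2.INTER_CUBIC))
```

```text
(no output)
```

View pics/crop0.png

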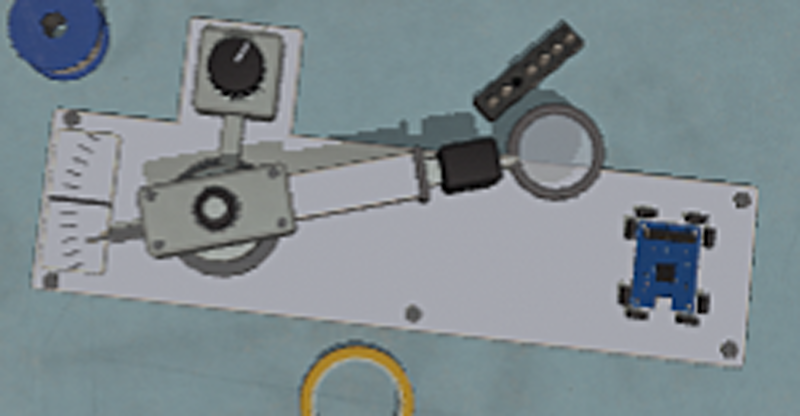

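The crop shows the plate corners at (53,107), (33,288), (758,187) and (743,366), the knob at (237,66) and the button at (217,208). The pointer is well below the long mark, which is at (80,200).

```bash
cat > fit.py <<'E'
from h import *
from scipy.optimize import least_squares
im,c=cam("top")
pts=[((53,107),(-.11,.055,.012)),((33,288),(-.11,-.055,.012)),((758,187),(.32,.055,.012)),((743,366),(.32,-.055,.012)),((237,66),(0,.085,.071)),((217,208),(0,0,.102))]
def W(p,X): a=p[2];return [p[0]+np.cos(a)*X[0]-np.sin(a)*X[1],p[1]+np.sin(a)*X[0]+np.cos(a)*X[1],X[2]]
def res(p): return np.concatenate([proj(c,W(p,X))-(np.array(u)/3.2+[205,190]) for u,X in pts])
s=least_squares(res,[.53,.11,-1.57]);p=s.x;print(p.round(4),s.fun.round(1))
print("knob",np.round(W(p,(0,.085,.071)),4),"button",np.round(W(p,(0,0,.102)),4))
b=unproj(c,470/3.2+205,165/3.2+190,.092);d=b[:2]-p[:2];print("block",b.round(4),np.hypot(*d),"aim",np.arctan2(d[1],d[0])-p[2])
q=unproj(c,88/3.2+205,238/3.2+190,.024);d=p[:2]-q[:2];print("ptr",np.hypot(*d),"aim",np.arctan2(d[1],d[0])-p[2])
q=unproj(c,80/3.2+205,202/3.2+190,.020);d=p[:2]-q[:2];print("mark",np.hypot(*d),"aim",np.arctan2(d[1],d[0])-p[2])
np.save("rig.npy",p)
R=Ro.from_quat(manip.get_obs()["ee_rot"]).as_matrix();print(R.round(3))
E
python3 fit.py
```

```text
[ 0.522   0.1464 -1.7014] [ 0.2  0.1 -0.8  0.2  0.8 -0.5  0.7  0.6 -0.4 -0.5 -0.5 -0. ]
knob [0.6063 0.1354 0.071 ] button [0.522  0.1464 0.102 ]
block [0.5439 0.0043 0.092 ] 0.1437616727776267 aim 0.2831291478508313
ptr 0.08099419685174168 aim 0.2699054779120682
mark 0.08600566612314799 aim 0.007648502991658868
[[ 0.906  0.423  0.   ]
 [ 0.423 -0.906 -0.   ]
 [ 0.     0.    -1.   ]]
```

Emit:
arm_command --plan '[{"dp": [30, -24, 0], "spin": 0}, {"dp": [30, -24, 0], "spin": 0}, {"dp": [30, -24, 0], "spin": 0}, {"dp": [30, -24, 0], "spin": 0}, {"dp": [30, -24, 0], "spin": 0}]' --grip -0.3 --newtons 40

```text
clock: 1.7
position: [0.35, -0.3926, 0.4049]
ee_rot: [0.976, 0.217, 0.0, 0.0]
ft_force: [0.8, -0.0, -0.5]
grip_width: 0.649
grasp_force: 0.0
```

Emit:
arm_command --plan '[{"dp": [30, -24, 0], "spin": 0}, {"dp": [30, -24, 0], "spin": 0}, {"dp": [30, -24, 0], "spin": 0}, {"dp": [30, -24, 0], "spin": 0}, {"dp": [30, -24, 0], "spin": 0}]'

```text
clock: 2.2
position: [0.4351, -0.2204, 0.405]
ee_rot: [0.976, 0.217, 0.0, 0.0]
ft_force: [0.4, -0.4, -0.6]
grip_width: 0.645
grasp_force: 0.0
```

Emit:
arm_command --plan '[{"dp": [30, -24, 0], "spin": 0}, {"dp": [30, -24, 0], "spin": 0}, {"dp": [30, -24, 0], "spin": 0}, {"dp": [30, -24, 0], "spin": 0}, {"dp": [30, -24, 0], "spin": 0}]'

```text
clock: 2.7
position: [0.5203, -0.0483, 0.405]
ee_rot: [0.976, 0.217, 0.0, 0.0]
ft_force: [1.5, -0.8, 0.3]
grip_width: 0.651
grasp_force: 0.0
```

```bash
cat > d.py <<'E'
import sys
from h import *
def show(tx,ty,tz,az=None):
    o=manip.get_obs();R=Ro.from_quat(o["ee_rot"]).as_matrix()
    d=R.T@(np.array([tx,ty,tz])-o["position"])
    a=np.arctan2(R[1,1],R[0,1]);print("t",round(o["clock"],2),"pos",o["position"].round(4),"tilt",R[:,2].round(4),"j",o["joint_pos"].round(2),"grip",round(o["grip_width"],3),round(o["grasp_force"],1),"F",o["ft_force"].round(1))
    print("dp mm",(d*1000).round(1),"yaz",a.round(3),"spin",None if az is None else round((a-az+np.pi)%(2*np.pi)-np.pi,3))
if __name__=="__main__": show(*map(float,sys.argv[1:]))
E
python3 d.py .6063 .1354 .30 -.6
```

```text
t 2.7 pos [ 0.5203 -0.0483  0.405 ] tilt [ 6.e-04 -3.e-04 -1.e+00] j [ 0.49  0.14 -0.53  1.71  0.08  1.31 -1.19] grip 0.651 0.0 F [ 1.5 -0.8  0.3]
dp mm [ 155.6 -130.2  105. ] yaz -1.134 spin -0.534
```

Emit:
arm_command --plan '[{"dp": [31, -26, 0], "spin": 0}, {"dp": [31, -26, 0], "spin": 0}, {"dp": [31, -26, 0], "spin": 0}, {"dp": [31, -26, 0], "spin": 0}, {"dp": [31, -26, 0], "spin": 0}]'

```text
clock: 3.2
position: [0.6059, 0.1349, 0.4048]
ee_rot: [0.976, 0.216, 0.0, 0.0]
ft_force: [0.5, 0.3, -0.1]
grip_width: 0.65
grasp_force: 0.0
```

Emit:
arm_command --plan '[{"dp": [0, 0, 26], "spin": -0.1335}, {"dp": [0, 0, 26], "spin": -0.1335}, {"dp": [0, 0, 26], "spin": -0.1335}, {"dp": [0, 0, 26], "spin": -0.1335}, {"dp": [0, 0, 0], "spin": 0}]'

```text
clock: 3.7
position: [0.6044, 0.1328, 0.2971]
ee_rot: [0.884, 0.467, -0.003, -0.001]
ft_force: [-0.2, 0.4, 0.6]
grip_width: 0.652
grasp_force: 0.0
```

```bash
python3 d.py .6063 .1354 .226 -.6
python3 - <<'E'
from h import *
im,c=cam("wrist");cv2.imwrite("pics/w1.png",im)
print(proj(c,[.6063,.1354,.071]))
for t in["knob_top","button_top"]:
    print(t,[(np.round(x["position"],4),round(x["score"],2)) for x in finder.find_in("wrist",t)[:2]])
E
```

```text
t 3.7 pos [0.6044 0.1328 0.2971] tilt [-0.0057 -0.0011 -1.    ] j [ 0.23  0.49 -0.68  1.58  0.32  1.2  -1.11] grip 0.652 0.0 F [-0.2  0.4  0.6]
dp mm [ 3.5  0.4 71.1] yaz -0.598 spin 0.002
[321.80425061 263.41949125]
knob_top [(array([0.6101, 0.1387, 0.0731]), 0.88)]
button_top [(array([0.5283, 0.1493, 0.1014]), 0.81), (array([0.6085, 0.1421, 0.0765]), 0.55)]
```

View pics/w1.png

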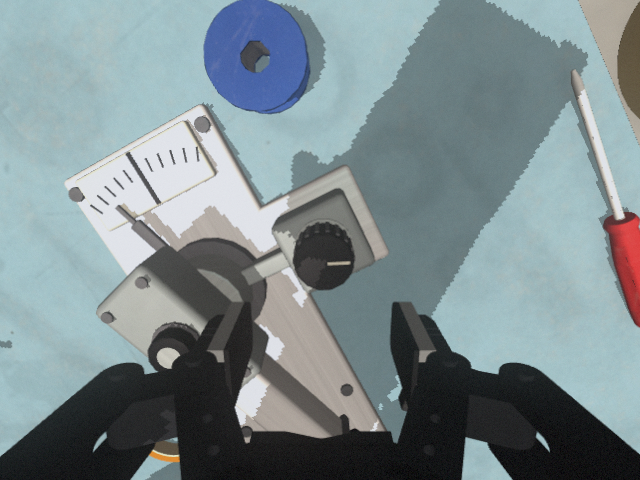

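The wrist picture shows the knob top at about (323,265), against a predicted (322,263), so the fit holds. The gripper is centred over it and the fingers are clear of the housing.

Emit:
arm_command --plan '[{"dp": [3.5, 0.5, 20], "spin": 0}, {"dp": [0, 0, 25], "spin": 0}, {"dp": [0, 0, 20], "spin": 0}, {"dp": [0, 0, 10], "spin": 0}, {"dp": [0, 0, 0], "spin": 0}]'

```text
clock: 4.35
position: [0.6078, 0.1362, 0.2258]
ee_rot: [0.885, 0.466, -0.0, 0.0]
ft_force: [-0.9, -0.3, 0.6]
grip_width: 0.653
grasp_force: 0.0
```

```bash
python3 d.py .6063 .1354 .222 -.6
```

```text
t 4.35 pos [0.6078 0.1362 0.2258] tilt [-3.e-04 -3.e-04 -1.e+00] j [ 0.2   0.57 -0.65  1.62  0.38  1.08 -1.16] grip 0.653 0.0 F [-0.9 -0.3  0.6]
dp mm [-1.5 -0.8  3.8] yaz -0.602 spin -0.002
```

Emit:
arm_command --plan '[{"dp": [-1.5, -0.8, 3.5], "spin": 0}, {"dp": [0, 0, 0], "spin": 0}, {"dp": [0, 0, 0], "spin": 0}, {"dp": [0, 0, 0], "spin": 0}, {"dp": [0, 0, 0], "spin": 0}]' --grip 1 --newtons 50

```text
clock: 4.85
position: [0.6065, 0.1355, 0.2235]
ee_rot: [0.885, 0.466, 0.001, 0.0]
ft_force: [-2.3, -0.3, 6.9]
grip_width: 0.367
grasp_force: 50.0
```

```bash
python3 d.py .6063 .1354 .222 -1.65
```

```text
t 4.85 pos [0.6065 0.1355 0.2235] tilt [ 0.0015 -0.     -1.    ] j [ 0.2   0.57 -0.65  1.63  0.38  1.07 -1.16] grip 0.367 50.0 F [-2.3 -0.3  6.9]
dp mm [-0.2 -0.1  1.5] yaz -0.6 spin 1.05
```

Emit:
arm_command --plan '[{"dp": [0, 0, -1], "spin": 0.1}, {"dp": [0, 0, 0], "spin": 0.12}, {"dp": [0, 0, 0], "spin": 0.12}, {"dp": [0, 0, 0], "spin": 0.12}, {"dp": [0, 0, 0], "spin": 0.12}]'

```text
clock: 5.35
position: [0.6064, 0.1356, 0.2236]
ee_rot: [0.981, 0.192, 0.001, -0.0]
ft_force: [0.5, 0.8, -2.4]
grip_width: 0.37
grasp_force: 50.8
```

Emit:
arm_command --plan '[{"dp": [0, 0, 0], "spin": 0.12}, {"dp": [0, 0, 0], "spin": 0.12}, {"dp": [0, 0, 0], "spin": 0.12}, {"dp": [0, 0, 0], "spin": 0.06}, {"dp": [0, 0, 0], "spin": 0}]'

```text
clock: 5.85
position: [0.6063, 0.1358, 0.2235]
ee_rot: [1.0, -0.015, 0.0, -0.0]
ft_force: [2.3, 0.7, -1.5]
grip_width: 0.365
grasp_force: 50.8
```

```bash
python3 d.py .6063 .1354 .222 -1.65;python3 - <<'E'
from h import *
p=np.load("rig.npy")
for n in["top","wrist"]:
    im,c=cam(n);cv2.imwrite(f"pics/{n}2.png",im)
    np.save(f"pics/{n}2.npy",c,allow_pickle=True)
    # rectified view of the dial in rig frame at z=.020: 6 px/mm
    xs=np.linspace(-.112,-.052,360);ys=np.linspace(.045,-.045,540)
    m=np.array([[proj(c,[p[0]+np.cos(p[2])*x-np.sin(p[2])*y,p[1]+np.sin(p[2])*x+np.cos(p[2])*y,.02]) for x in xs] for y in ys],np.float32)
    cv2.imwrite(f"pics/dial_{n}2.png",cv2.remap(im,m[...,0],m[...,1],cv2.INTER_CUBIC))
cv2.imwrite("pics/dial2.png",np.hstack([cv2.imread(f"pics/dial_{n}2.png") for n in["top","wrist"]]))
E
```

```text
t 5.85 pos [0.6063 0.1358 0.2235] tilt [ 1.e-03  3.e-04 -1.e+00] j [ 0.06  0.52 -0.46  1.64  0.26  1.04 -2.08] grip 0.365 50.8 F [ 2.3  0.7 -1.5]
dp mm [-0.   0.4  1.5] yaz -1.601 spin 0.049
```

View pics/dial2.png

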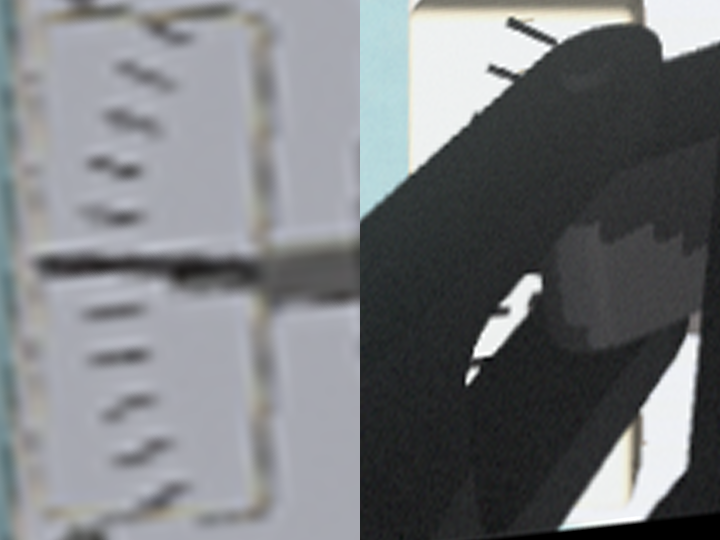

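The rectified dial view shows the pointer tip about 5 px (0.8 mm) below the long mark (y 266). I'll turn about 0.05 rad more, let go and check with the wrist camera.

Emit:
arm_command --plan '[{"dp": [0, 0, 0], "spin": 0.05}, {"dp": [0, 0, 0], "spin": 0}, {"dp": [0, 0, 0], "spin": 0}]'

```text
clock: 6.25
position: [0.6064, 0.1358, 0.2235]
ee_rot: [0.999, -0.038, 0.0, -0.0]
ft_force: [0.8, 2.5, 0.1]
grip_width: 0.366
grasp_force: 51.0
```

Emit:
arm_command --plan '[{"dp": [0, 0, 0], "spin": 0}, {"dp": [0, 0, 0], "spin": 0}, {"dp": [0, 0, -30], "spin": 0}, {"dp": [0, 0, -50], "spin": 0}, {"dp": [0, 0, 0], "spin": 0}]' --grip -0.3

```text
clock: 6.75
position: [0.6078, 0.136, 0.31]
ee_rot: [0.999, -0.039, 0.005, -0.001]
ft_force: [1.1, -0.3, 1.2]
grip_width: 0.653
grasp_force: 0.0
```

```bash
python3 d.py .522 .1464 .300 -1.7
cat > dial.py <<'E'
from h import *
import sys
p=np.load("rig.npy");k=sys.argv[1]
im,c=cam("wrist")
cv2.imwrite(f"pics/wr{k}.png",im)
xs=np.linspace(-.115,-.015,700);ys=np.linspace(.03,-.03,420)
m=np.array([[proj(c,[p[0]+np.cos(p[2])*x-np.sin(p[2])*y,p[1]+np.sin(p[2])*x+np.cos(p[2])*y,.02]) for x in xs] for y in ys],np.float32)
cv2.imwrite(f"pics/dial{k}.png",cv2.remap(im,m[...,0],m[...,1],cv2.INTER_CUBIC))
print("cam",(-c["R"].T@c["t"]).round(3))
E
python3 dial.py 3
```

```text
t 6.75 pos [0.6078 0.136  0.31  ] tilt [ 0.0094  0.0018 -1.    ] j [ 0.07  0.43 -0.47  1.57  0.21  1.18 -2.09] grip 0.653 0.0 F [ 1.1 -0.3  1.2]
dp mm [-86.4  -3.6   9.2] yaz -1.65 spin 0.05
cam [0.683 0.129 0.28 ]
```

View pics/dial3.png

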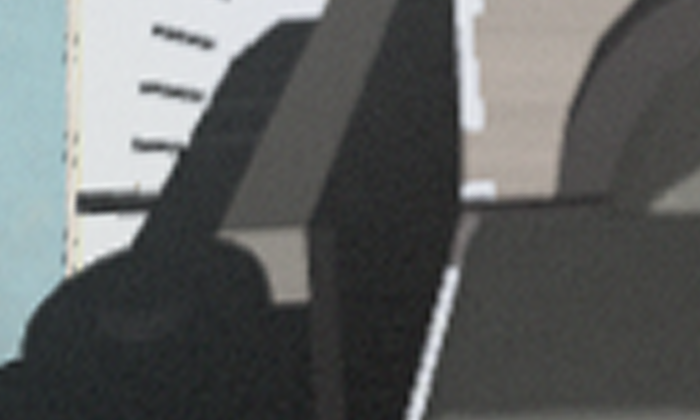

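Emit:
arm_command --plan '[{"dp": [-28, -1, -5], "spin": 0}, {"dp": [-29, -1, 0], "spin": 0}, {"dp": [-29, -2, 0], "spin": 0}, {"dp": [0, 0, 0], "spin": -0.14}, {"dp": [0, 0, 0], "spin": -0.14}]' --grip 1 --newtons 20

```text
clock: 7.3
position: [0.5198, 0.1461, 0.3076]
ee_rot: [0.995, 0.103, -0.001, 0.001]
ft_force: [0.6, -0.6, -0.1]
grip_width: -0.001
grasp_force: 0.0
```

Emit:
arm_command --plan '[{"dp": [0, 0, 0], "spin": -0.14}, {"dp": [0, 0, 0], "spin": -0.14}, {"dp": [0, 0, 0], "spin": -0.14}, {"dp": [0, 0, 0], "spin": -0.14}, {"dp": [0, 0, 0], "spin": -0.14}]'

```text
clock: 7.8
position: [0.5205, 0.1458, 0.3072]
ee_rot: [0.899, 0.438, -0.001, 0.0]
ft_force: [-0.1, -0.3, -0.5]
grip_width: -0.003
grasp_force: 0.0
```

Emit:
arm_command --plan '[{"dp": [0, 0, 0], "spin": -0.14}, {"dp": [0, 0, 0], "spin": -0.14}, {"dp": [0, 0, 0], "spin": -0.14}, {"dp": [0, 0, 0], "spin": -0.12}, {"dp": [0, 0, 0], "spin": 0}]'

```text
clock: 8.3
position: [0.5206, 0.1458, 0.3073]
ee_rot: [0.751, 0.66, -0.001, -0.0]
ft_force: [0.3, 0.0, -0.5]
grip_width: -0.001
grasp_force: 0.0
```

```bash
python3 d.py .522 .1464 .300 -0.13;python3 dial.py 4
```

```text
t 8.3 pos [0.5206 0.1458 0.3073] tilt [-1.5e-03 -5.0e-04 -1.0e+00] j [ 0.27  0.31 -0.73  1.77  0.22  1.14 -0.66] grip -0.001 0.0 F [ 0.3  0.  -0.5]
dp mm [0.8 1.4 7.3] yaz -0.128 spin 0.002
cam [0.53  0.219 0.276]
```

View pics/dial4.png

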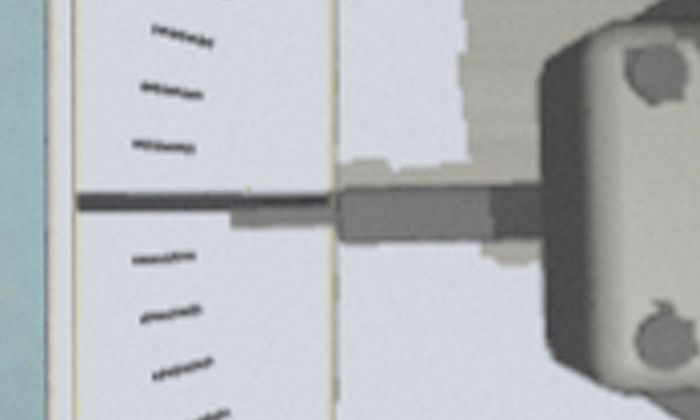

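The pointer tip (x 230–335, centre about y 216) is still below the long mark (y 202). I'll measure that numerically from the intensity profiles.

Run:
```python
import cv2,numpy as np
g=cv2.imread("pics/dial4.png",0)
for a,b in[(100,140),(160,200),(205,225),(240,270),(280,320),(350,400),(420,480)]:
    print(a,b,g[176:252:2,a:b].mean(1).astype(int).tolist())
```

```text
100 140 [213, 213, 213, 213, 216, 216, 206, 189, 154, 119, 90, 82, 77, 78, 78, 70, 79, 113, 156, 191, 209, 219, 215, 214, 214, 214, 214, 213, 213, 213, 213, 213, 213, 213, 213, 213, 213, 214]
160 200 [213, 213, 214, 214, 217, 213, 205, 188, 157, 128, 99, 85, 76, 78, 79, 71, 85, 120, 162, 194, 210, 219, 214, 213, 213, 213, 213, 213, 214, 214, 214, 214, 214, 214, 215, 215, 209, 201]
205 225 [213, 213, 213, 213, 216, 211, 203, 183, 152, 121, 95, 84, 76, 79, 78, 71, 87, 122, 165, 196, 212, 220, 215, 214, 214, 214, 214, 214, 215, 215, 215, 215, 214, 213, 213, 213, 213, 213]
240 270 [214, 214, 214, 213, 213, 209, 205, 189, 169, 142, 109, 85, 70, 71, 77, 85, 99, 111, 121, 124, 124, 124, 124, 124, 127, 144, 165, 190, 204, 214, 216, 213, 214, 214, 214, 213, 213, 213]
280 320 [213, 214, 214, 214, 215, 212, 209, 190, 169, 136, 101, 74, 62, 67, 78, 91, 107, 118, 126, 127, 125, 123, 123, 130, 141, 162, 181, 200, 210, 216, 216, 214, 213, 213, 213, 214, 214, 213]
350 400 [165, 168, 165, 158, 146, 126, 110, 103, 107, 112, 115, 118, 120, 120, 120, 121, 121, 121, 122, 121, 121, 121, 121, 121, 121, 121, 121, 121, 122, 121, 114, 113, 125, 143, 170, 190, 208, 212]
420 480 [167, 168, 161, 151, 134, 116, 103, 103, 111, 115, 116, 117, 118, 119, 119, 119, 119, 119, 119, 119, 119, 119, 119, 119, 118, 119, 119, 119, 118, 117, 112, 116, 137, 162, 189, 204, 216, 215]
```

The tip centre is about 2.1 mm from the mark, so aim is about 0.026 rad and the knob needs about 0.1 rad more clockwise. I'll regrasp the knob in this orientation, which keeps the dial in view.

Emit:
arm_command --plan '[{"dp": [0.5, 43, 0], "spin": 0}, {"dp": [0.5, 43, 0], "spin": 0}, {"dp": [0, 0, 20], "spin": 0}, {"dp": [0, 0, 30], "spin": 0}, {"dp": [0, 0, 0], "spin": 0}]' --grip -0.3

```text
clock: 8.85
position: [0.6049, 0.1353, 0.2539]
ee_rot: [0.753, 0.659, -0.003, -0.002]
ft_force: [0.0, -0.2, -0.8]
grip_width: 0.652
grasp_force: 0.0
```

```bash
python3 d.py .6063 .1356 .2235 -0.13
```

```text
t 8.85 pos [0.6049 0.1353 0.2539] tilt [-0.0069 -0.0016 -1.    ] j [ 0.21  0.53 -0.65  1.61  0.35  1.13 -0.67] grip 0.652 0.0 F [ 0.  -0.2 -0.8]
dp mm [ 0.5  1.5 30.4] yaz -0.133 spin -0.003
```

Emit:
arm_command --plan '[{"dp": [0.5, 0.5, 20], "spin": 0}, {"dp": [0, 0, 10], "spin": 0}, {"dp": [0, 0, 0], "spin": 0}]'

```text
clock: 9.15
position: [0.6063, 0.1363, 0.2276]
ee_rot: [0.752, 0.659, -0.001, -0.0]
ft_force: [-0.1, 0.3, 1.4]
grip_width: 0.654
grasp_force: 0.0
```

Emit:
arm_command --plan '[{"dp": [0, 0, 0], "spin": 0}, {"dp": [0, 0, 0], "spin": 0}, {"dp": [0, 0, 0], "spin": 0}, {"dp": [0, 0, 0], "spin": 0}, {"dp": [0, 0, 0], "spin": 0}]' --grip 1 --newtons 50

```text
clock: 9.65
position: [0.6069, 0.1367, 0.2297]
ee_rot: [0.752, 0.66, 0.0, 0.0]
ft_force: [-3.5, -0.4, 6.3]
grip_width: 0.357
grasp_force: 49.5
```

Emit:
arm_command --plan '[{"dp": [0, 0, 0], "spin": 0.05}, {"dp": [0, 0, 0], "spin": 0.05}, {"dp": [0, 0, 0], "spin": 0}, {"dp": [0, 0, 0], "spin": 0}]'

```text
clock: 10.05
position: [0.607, 0.1367, 0.2297]
ee_rot: [0.784, 0.621, 0.001, 0.0]
ft_force: [-3.1, -1.1, 6.1]
grip_width: 0.356
grasp_force: 49.5
```

```bash
python3 d.py .6063 .1356 .2235 -0.23; python3 dial.py 5
python3 - <<'E'
import cv2,numpy as np
g=cv2.imread("pics/dial5.png",0)
for a,b in[(160,200),(240,270),(280,320),(350,400),(420,480)]:
    print(a,b,g[170:252:2,a:b].mean(1).astype(int).tolist())
E
```

```text
t 10.05 pos [0.607  0.1367 0.2297] tilt [ 1.4e-03 -1.0e-04 -1.0e+00] j [ 0.18  0.56 -0.62  1.63  0.36  1.08 -0.77] grip 0.356 49.5 F [-3.1 -1.1  6.1]
dp mm [-1.2 -0.4  6.2] yaz -0.23 spin -0.0
cam [0.624 0.209 0.199]
160 200 [237, 237, 237, 237, 237, 237, 237, 237, 237, 241, 236, 184, 111, 84, 86, 88, 88, 88, 88, 88, 84, 94, 149, 217, 242, 239, 237, 237, 237, 237, 237, 237, 237, 237, 237, 237, 237, 237, 238, 238, 237]
240 270 [237, 237, 237, 237, 237, 237, 237, 234, 225, 213, 192, 154, 111, 83, 76, 77, 78, 79, 81, 81, 79, 83, 104, 130, 142, 144, 144, 144, 144, 143, 139, 146, 183, 225, 238, 238, 237, 237, 237, 237, 237]
280 320 [237, 237, 237, 238, 235, 227, 213, 200, 195, 197, 188, 158, 115, 82, 74, 77, 78, 79, 80, 81, 79, 85, 107, 130, 142, 145, 144, 143, 144, 143, 140, 148, 186, 226, 238, 238, 237, 237, 237, 237, 237]
350 400 [190, 189, 188, 187, 187, 190, 201, 213, 211, 178, 115, 76, 75, 83, 91, 102, 114, 124, 133, 139, 140, 140, 140, 140, 140, 140, 140, 140, 139, 138, 137, 137, 136, 135, 135, 134, 133, 133, 132, 130, 127]
420 480 [190, 188, 188, 192, 200, 209, 212, 210, 197, 154, 97, 71, 72, 79, 87, 99, 111, 121, 130, 135, 137, 136, 136, 137, 136, 136, 136, 136, 136, 136, 135, 134, 134, 134, 133, 132, 132, 131, 131, 129, 130]
```

View pics/dial5.png

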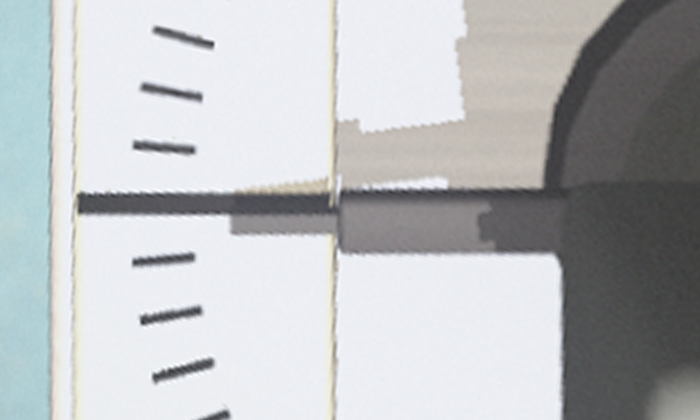

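In this oblique view the tip sits just below the mark (y 204). After parallax correction it is about 0.7 mm off at most. I'll add a small turn, release, and check from straight above the dial on the way to the button.

Emit:
arm_command --plan '[{"dp": [0, 0, 0], "spin": 0.025}, {"dp": [0, 0, 0], "spin": 0}, {"dp": [0, 0, 0], "spin": 0}]'

```text
clock: 10.4
position: [0.607, 0.1367, 0.2298]
ee_rot: [0.791, 0.611, 0.001, 0.0]
ft_force: [-2.4, -1.0, 5.6]
grip_width: 0.362
grasp_force: 49.5
```

Emit:
arm_command --plan '[{"dp": [0, 0, 0], "spin": 0}, {"dp": [0, 0, 0], "spin": 0}, {"dp": [0, 0, -40], "spin": 0}, {"dp": [0, 0, -37], "spin": 0}, {"dp": [0, 0, 0], "spin": 0}]' --grip -0.3

```text
clock: 10.9
position: [0.6081, 0.1374, 0.3109]
ee_rot: [0.791, 0.611, 0.004, 0.002]
ft_force: [0.7, 0.6, -0.2]
grip_width: 0.649
grasp_force: 0.0
```

```bash
python3 d.py .522 .1464 .305 -0.13
```

```text
t 10.9 pos [0.6081 0.1374 0.3109] tilt [ 0.0083  0.0018 -1.    ] j [ 0.2   0.47 -0.65  1.56  0.3   1.21 -0.76] grip 0.649 0.0 F [ 0.7  0.6 -0.2]
dp mm [-13.  -85.6   5.2] yaz -0.255 spin -0.125
```

Emit:
arm_command --plan '[{"dp": [-4, -28, 0], "spin": 0}, {"dp": [-4, -29, 0], "spin": 0}, {"dp": [-5, -29, 0], "spin": 0}, {"dp": [0, 0, 2], "spin": -0.125}, {"dp": [0, 0, 0], "spin": 0}]' --grip 1 --newtons 30

```text
clock: 11.4
position: [0.5198, 0.1456, 0.3032]
ee_rot: [0.751, 0.661, -0.0, 0.0]
ft_force: [0.1, -0.1, 0.1]
grip_width: 0.003
grasp_force: 0.0
```

```bash
python3 d.py .522 .1464 .275 -0.13; python3 dial.py 6
python3 - <<'E'
import cv2,numpy as np
g=cv2.imread("pics/dial6.png",0)
for a,b in[(160,200),(240,270),(280,320),(350,400),(420,480)]:
    print(a,b,g[170:252:2,a:b].mean(1).astype(int).tolist())
E
```

```text
t 11.4 pos [0.5198 0.1456 0.3032] tilt [ 5.e-04 -7.e-04 -1.e+00] j [ 0.27  0.31 -0.72  1.78  0.23  1.13 -0.66] grip 0.003 0.0 F [ 0.1 -0.1  0.1]
dp mm [ 1.1  2.1 28.2] yaz -0.127 spin 0.003
cam [0.529 0.219 0.272]
160 200 [213, 213, 213, 213, 213, 213, 213, 213, 218, 214, 201, 176, 129, 88, 68, 76, 77, 76, 79, 81, 103, 136, 174, 199, 214, 217, 213, 213, 214, 214, 213, 213, 214, 214, 214, 214, 213, 213, 216, 213, 203]
240 270 [213, 213, 213, 214, 213, 213, 213, 207, 198, 180, 160, 140, 128, 123, 121, 124, 124, 124, 122, 120, 135, 158, 185, 203, 215, 217, 213, 213, 214, 213, 213, 213, 214, 214, 213, 213, 214, 214, 213, 213, 213]
280 320 [213, 214, 213, 211, 207, 199, 191, 182, 177, 167, 159, 146, 132, 122, 121, 123, 123, 123, 121, 121, 137, 160, 187, 204, 215, 216, 214, 213, 213, 213, 214, 214, 213, 213, 213, 213, 213, 213, 213, 213, 214]
350 400 [159, 146, 127, 111, 104, 110, 117, 119, 119, 119, 120, 120, 120, 120, 121, 121, 121, 121, 120, 120, 120, 120, 120, 121, 121, 121, 118, 109, 112, 132, 162, 190, 207, 217, 215, 213, 213, 213, 213, 213, 213]
420 480 [156, 141, 121, 106, 102, 108, 113, 114, 114, 114, 114, 115, 116, 116, 115, 115, 115, 116, 115, 115, 116, 117, 118, 119, 120, 121, 118, 107, 111, 132, 161, 189, 205, 216, 213, 211, 212, 212, 212, 212, 212]
```

View pics/dial6.png

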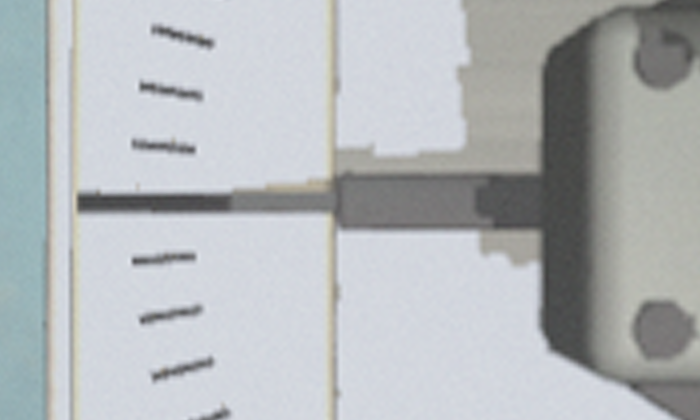

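The view from straight above shows the tip (190–212) covering the long mark (193–212), so the aim is done. Next is the button.

Emit:
arm_command --plan '[{"dp": [1, 2, 15], "spin": 0}, {"dp": [0, 0, 12], "spin": 0}, {"dp": [0, 0, 4], "spin": 0}, {"dp": [0, 0, 4], "spin": 0}, {"dp": [0, 0, 2], "spin": 0}]'

```text
clock: 11.95
position: [0.5226, 0.1463, 0.2672]
ee_rot: [0.752, 0.659, -0.0, 0.0]
ft_force: [-11.6, -6.3, 32.0]
grip_width: 0.001
grasp_force: 16.2
```

Emit:
arm_command --plan '[{"dp": [0, 0, 2], "spin": 0}, {"dp": [0, 0, 2], "spin": 0}, {"dp": [0, 0, 0], "spin": 0}]'

```text
clock: 12.25
position: [0.5226, 0.1467, 0.2669]
ee_rot: [0.752, 0.659, -0.0, 0.002]
ft_force: [-23.5, -9.9, 57.2]
grip_width: -0.003
grasp_force: 28.6
```

```bash
python3 d.py .522 .1464 .267 -0.13
```

```text
t 12.25 pos [0.5226 0.1467 0.2669] tilt [ 0.0014 -0.0031 -1.    ] j [ 0.24  0.36 -0.71  1.81  0.27  1.07 -0.69] grip -0.003 28.6 F [-23.5  -9.9  57.2]
dp mm [-0.4 -0.5 -0.1] yaz -0.131 spin -0.001
```

Emit:
arm_command --plan '[{"dp": [0, 0, -25], "spin": 0}, {"dp": [-20, 0, -25], "spin": 0}, {"dp": [-40, 0, 0], "spin": 0}, {"dp": [-40, 0, 0], "spin": 0}, {"dp": [-30, 0, 0], "spin": 0}]' --grip -0.3 --newtons 50

```text
clock: 12.75
position: [0.505, 0.0152, 0.3121]
ee_rot: [0.752, 0.659, -0.0, 0.0]
ft_force: [0.7, -0.4, -0.5]
grip_width: 0.648
grasp_force: 0.0
```

```bash
python3 d.py .5033 .0040 .227 -0.13
python3 - <<'E'
from h import *
p=np.load("rig.npy")
for n in["wrist","top"]:
    im,c=cam(n);cv2.imwrite(f"pics/{n}7.png",im);print(proj(c,[.5033,.004,.092]))
    for t in["grip_block","button_top","tube_mouth"]:
        print(n,t,[(np.round(x["position"],4),round(x["score"],2)) for x in finder.find_in(n,t)[:1]])
E
```

```text
t 12.75 pos [0.505  0.0152 0.3121] tilt [-2.e-04 -6.e-04 -1.e+00] j [ 0.49  0.21 -0.67  1.86  0.14  1.12 -0.36] grip 0.648 0.0 F [ 0.7 -0.4 -0.5]
dp mm [-11.3  -0.2  85.1] yaz -0.132 spin -0.002
[319.92840177 293.88596807]
wrist grip_block [(array([ 0.5028, -0.0319,  0.0645]), 0.74)]
wrist button_top [(array([0.5202, 0.1405, 0.0929]), 0.81)]
wrist tube_mouth [(array([0.5068, 0.0714, 0.0867]), 0.57)]
[352.71214284 264.22292491]
top grip_block []
top button_top [(array([0.6041, 0.1345, 0.0735]), 0.28)]
top tube_mouth [(array([0.5156, 0.1358, 0.091 ]), 0.76)]
```

View pics/wrist7.png

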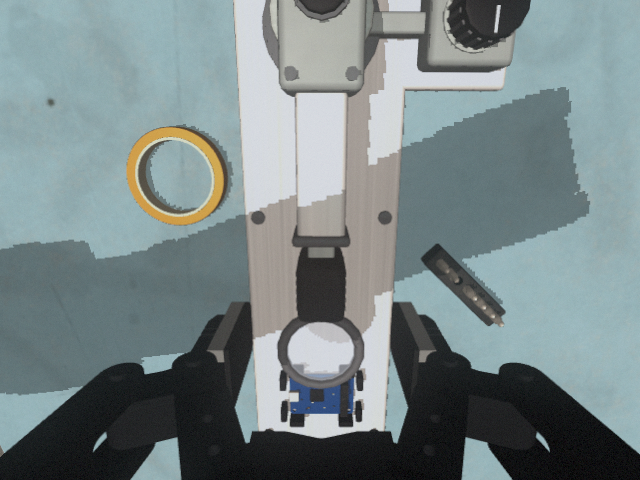

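The wrist view shows the button pushed in, the boom on axis, and the grip block at (297–347, 250–322) centred between the fingers. The bystanders are clear.

Emit:
arm_command --plan '[{"dp": [-9.5, 0, 20], "spin": 0}, {"dp": [0, 0, 30], "spin": 0}, {"dp": [0, 0, 20], "spin": 0}, {"dp": [0, 0, 14], "spin": 0}, {"dp": [0, 0, 0], "spin": 0}]'

```text
clock: 13.65
position: [0.5037, 0.0086, 0.2267]
ee_rot: [0.751, 0.66, -0.001, -0.001]
ft_force: [-0.2, 0.4, -0.4]
grip_width: 0.649
grasp_force: 0.0
```

```bash
python3 d.py .5035 .0057 .227 -0.13
```

```text
t 13.65 pos [0.5037 0.0086 0.2267] tilt [-2.9e-03  6.0e-04 -1.0e+00] j [ 0.46  0.32 -0.64  1.94  0.23  0.96 -0.42] grip 0.649 0.0 F [-0.2  0.4 -0.4]
dp mm [-2.9  0.1 -0.3] yaz -0.129 spin 0.001
```

Emit:
arm_command --plan '[{"dp": [-2.5, 0, 0], "spin": 0}, {"dp": [0, 0, 0], "spin": 0}, {"dp": [0, 0, 0], "spin": 0}, {"dp": [0, 0, 0], "spin": 0}, {"dp": [0, 0, 0], "spin": 0}]' --grip 1 --newtons 60

```text
clock: 14.15
position: [0.5043, 0.0054, 0.2294]
ee_rot: [0.752, 0.66, 0.0, 0.001]
ft_force: [-2.6, -1.2, 6.4]
grip_width: 0.294
grasp_force: 59.0
```

```bash
python3 d.py .4944 -.0637 .227 -0.13
```

```text
t 14.15 pos [0.5043 0.0054 0.2294] tilt [ 1.6e-03 -8.0e-04 -1.0e+00] j [ 0.47  0.32 -0.64  1.94  0.23  0.96 -0.41] grip 0.294 59.0 F [-2.6 -1.2  6.4]
dp mm [-69.8  -0.9   2.4] yaz -0.13 spin -0.0
```

Emit:
arm_command --plan '[{"dp": [-10, 0, -1], "spin": 0}, {"dp": [-15, 0, 0], "spin": 0}, {"dp": [-18, 0, 0], "spin": 0}, {"dp": [-15, 0, 0], "spin": 0}, {"dp": [-8, 0, 0], "spin": 0}]'

```text
clock: 14.65
position: [0.4956, -0.0606, 0.2295]
ee_rot: [0.752, 0.659, 0.001, 0.0]
ft_force: [3.9, 6.3, -3.9]
grip_width: 0.294
grasp_force: 60.6
```

Emit:
arm_command --plan '[{"dp": [0, 0, 0], "spin": 0}, {"dp": [0, 0, 0], "spin": 0}]'

```text
clock: 14.85
position: [0.4957, -0.0593, 0.2295]
ee_rot: [0.751, 0.66, 0.001, 0.0]
ft_force: [3.3, 3.3, -4.7]
grip_width: 0.293
grasp_force: 60.6
```

```bash
python3 d.py .4952 -.0640 .229 -0.13
python3 - <<'E'
from h import *
p=np.load("rig.npy");a=p[2]
im,c=cam("wrist");cv2.imwrite("pics/w8.png",im)
# rectified rod top plane z=.0775, rig x 100..190, y +-15
xs=np.linspace(.095,.195,800);ys=np.linspace(.025,-.025,400)
m=np.array([[proj(c,[p[0]+np.cos(a)*x-np.sin(a)*y,p[1]+np.sin(a)*x+np.cos(a)*y,.0775]) for x in xs] for y in ys],np.float32)
r=cv2.remap(im,m[...,0],m[...,1],cv2.INTER_CUBIC);cv2.imwrite("pics/rod8.png",r)
g=cv2.cvtColor(r,cv2.COLOR_BGR2GRAY);print(g[185:215].mean(0)[::8].astype(int).tolist())
E
```

```text
t 14.85 pos [ 0.4957 -0.0593  0.2295] tilt [ 1.3e-03  6.0e-04 -1.0e+00] j [ 0.58  0.3  -0.61  1.95  0.21  0.95 -0.27] grip 0.293 60.6 F [ 3.3  3.3 -4.7]
dp mm [-4.8  0.1  0.5] yaz -0.13 spin 0.0
[0, 0, 0, 0, 0, 228, 228, 228, 228, 228, 228, 228, 228, 228, 227, 227, 227, 227, 166, 110, 120, 123, 126, 107, 78, 112, 196, 196, 196, 196, 80, 202, 197, 197, 197, 197, 197, 197, 198, 200, 83, 203, 198, 198, 198, 199, 199, 199, 198, 202, 81, 201, 199, 199, 199, 198, 199, 199, 199, 202, 77, 199, 198, 138, 134, 134, 134, 133, 133, 136, 51, 131, 133, 133, 133, 133, 133, 132, 133, 134, 51, 127, 131, 132, 131, 131, 130, 130, 131, 130, 130, 129, 129, 130, 129, 129, 130, 129, 86, 34]
```

View pics/rod8.png

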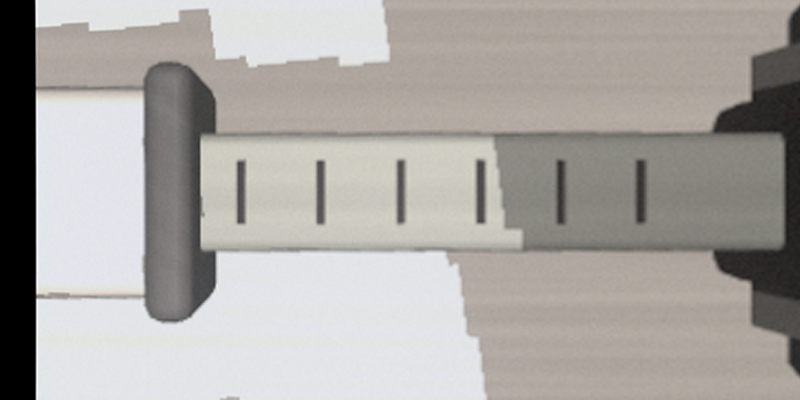

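Six ticks are visible and the last stands about 5 mm out of the mouth (x 240 against 200, at 8 px/mm). Boom travel is therefore about 65 mm, which matches the arm's displacement. Pulling 5 mm more.

Emit:
arm_command --plan '[{"dp": [-3, 0, 0], "spin": 0}, {"dp": [-2, 0, 0], "spin": 0}, {"dp": [0, 0, 0], "spin": 0}, {"dp": [0, 0, 0], "spin": 0}, {"dp": [0, 0, 0], "spin": 0}]'

```text
clock: 15.4
position: [0.4951, -0.0637, 0.2295]
ee_rot: [0.751, 0.66, 0.001, 0.0]
ft_force: [3.6, 4.8, -2.5]
grip_width: 0.298
grasp_force: 60.7
```

```bash
cat > rod.py <<'E'
from h import *
p=np.load("rig.npy");a=p[2]
im,c=cam("wrist");cv2.imwrite("pics/w9.png",im)
xs=np.linspace(.095,.195,800);ys=np.linspace(.025,-.025,400)
m=np.array([[proj(c,[p[0]+np.cos(a)*x-np.sin(a)*y,p[1]+np.sin(a)*x+np.cos(a)*y,.0775]) for x in xs] for y in ys],np.float32)
r=cv2.remap(im,m[...,0],m[...,1],cv2.INTER_CUBIC);cv2.imwrite("pics/rod9.png",r)
g=cv2.cvtColor(r,cv2.COLOR_BGR2GRAY);print(g[185:215].mean(0)[140:400:4].astype(int).tolist())
E
python3 d.py .4952 -.0640 .229 -0.13; python3 rod.py
```

```text
t 15.4 pos [ 0.4951 -0.0637  0.2295] tilt [ 1.2e-03  7.0e-04 -1.0e+00] j [ 0.58  0.3  -0.61  1.95  0.21  0.95 -0.26] grip 0.298 60.7 F [ 3.6  4.8 -2.5]
dp mm [-0.3  0.1  0.5] yaz -0.129 spin 0.001
[226, 92, 106, 112, 118, 120, 121, 124, 126, 120, 110, 100, 83, 68, 66, 70, 78, 62, 198, 194, 195, 195, 195, 195, 195, 195, 195, 195, 195, 195, 195, 195, 198, 140, 82, 130, 199, 195, 196, 197, 196, 197, 196, 197, 197, 197, 197, 197, 196, 197, 197, 198, 199, 132, 83, 147, 199, 197, 198, 198, 198, 198, 198, 197, 198]
```

View pics/rod9.png

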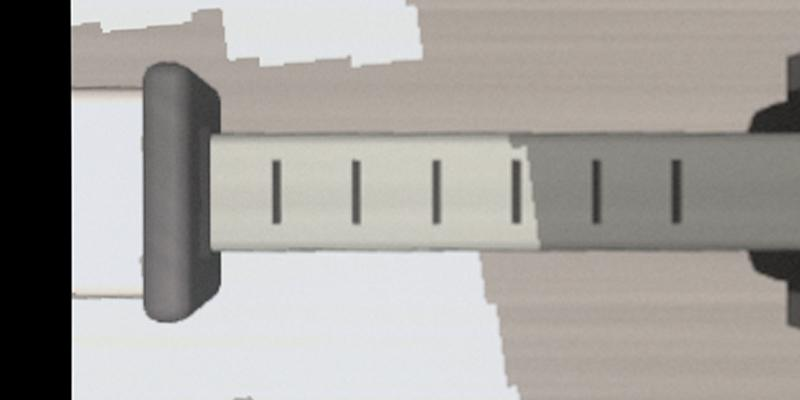

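The broad dark ring is starting to show at the mouth (x 200–210) and the last tick is 75 px (9.4 mm) out, so about 0.6 mm more is needed. The rod still runs along the rig axis.

Emit:
arm_command --plan '[{"dp": [-0.6, 0, 0], "spin": 0}, {"dp": [0, 0, 0], "spin": 0}, {"dp": [0, 0, 0], "spin": 0}, {"dp": [0, 0, 0], "spin": 0}]'

```text
clock: 15.85
position: [0.4951, -0.0642, 0.2295]
ee_rot: [0.751, 0.66, 0.001, 0.0]
ft_force: [3.0, 4.1, -2.7]
grip_width: 0.298
grasp_force: 60.7
```

```bash
python3 d.py .4952 -.0640 .229 -0.13; python3 rod.py
python3 - <<'E'
from h import *
p=np.load("rig.npy");a=p[2]
im,c=cam("top")
xs=np.linspace(-.112,-.052,360);ys=np.linspace(.01,-.01,120)
m=np.array([[proj(c,[p[0]+np.cos(a)*x-np.sin(a)*y,p[1]+np.sin(a)*x+np.cos(a)*y,.02]) for x in xs] for y in ys],np.float32)
g=cv2.remap(im,m[...,0],m[...,1],cv2.INTER_CUBIC)
g=cv2.cvtColor(g,cv2.COLOR_BGR2GRAY).astype(float)
for s,e in[(50,90),(100,160),(185,240),(280,350)]:
    w=np.clip(180-g[:,s:e].mean(1),0,None);print(s,"row",(w*np.arange(120)).sum()/w.sum())
E
```

```text
t 15.85 pos [ 0.4951 -0.0642  0.2295] tilt [ 1.3e-03  8.0e-04 -1.0e+00] j [ 0.58  0.3  -0.61  1.95  0.21  0.95 -0.25] grip 0.298 60.7 F [ 3.   4.1 -2.7]
dp mm [0.3 0.1 0.5] yaz -0.129 spin 0.001
[218, 96, 107, 113, 118, 120, 121, 124, 126, 119, 110, 99, 82, 68, 66, 71, 77, 78, 64, 199, 194, 195, 194, 195, 195, 195, 195, 195, 195, 196, 195, 195, 195, 197, 148, 81, 118, 201, 196, 196, 197, 197, 196, 197, 197, 197, 197, 197, 197, 197, 197, 197, 197, 200, 139, 83, 140, 201, 198, 198, 198, 198, 197, 198, 198]
50 row 56.32225181970545
100 row 55.259498559377924
185 row 55.704856387288096
280 row 53.10393376459663
```

```bash
python3 -c "
from workcell import manip;print(manip.hand_in())"
```

```text
the job is handed in; nothing more can be done
None
```

I handed in the job at about 16 s, with the pointer on the long mark, the button fully in and the gripper holding the boom at about 70 mm with the ring mark at the tube mouth; the arm touched nothing around the rig, but the button push peaked at 57 N through the fingertips, above the 40 N limit set for the arm and gripper body.

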